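Sweep the catalyst pellets into the counting tray's trough

ROBOT

A 7-joint arm with a two-finger parallel gripper is mounted at the origin on the work surface. World frame = base frame: x ahead of the robot, y to its left, z up, the work surface at z = 0. Lengths are in mm, angles in rad, forces in N, time in s.
With the tool pointing down it reaches from about 400 to 850 mm from the base axis. Payload 6.9 kg.
Tool frame: the origin (TCP) lies between the finger pads; the fingertips stand 22 mm ahead of it and the grasp point (between the pads) lies 3 mm ahead of it; z points along the fingers, y is the line along which they close (so a half turn about z gives the same grasp; the last joint's range is limited). The gripper opens to 85 mm and grips with 20 to 120 N. Pads are 22 mm wide; open, the fingers measure 114 mm over their backs; the gripper's body (76 mm by 85 mm) begins 54 mm behind the grasp point. The pads swing forward as they close: fully open they stand 13 mm farther back than shut.
Start: joints at [1.385, 0.507, -0.238, 1.5, 0.126, 1.149, -0.155], TCP at [179.768, -598.578, 253.275] pointing down, gripper open.
Joint ranges: [-3.08, 3.08], [-0.24, 2.05], [-1.43, 1.35], [0, 2.5], [-1.52, 4.66], [0.17, 1.96], [-2.89, 2.89]. Speed limits (rad/s): [2.39, 2.39, 3.14, 3.14, 3.14, 3.14, 3.14].

INTERFACE

Orientations are given as [roll, pitch, yaw] about the fixed x, y, z axes, in that order (R = Rz(yaw) Ry(pitch) Rx(roll)).
In Python, from cell import ctrl, vision, job gives the robot as it stands.
- The arm moves only by the tool drive_tool, never from a script. Its argument "commands" is a list that holds one entry, the list of rows, each a list of 5 numbers: the shift along the world's x, y, z in units of 30 mm (1.0 is 30 mm), then the turn about the world's z in units of 6 degrees (1.0 is 6 degrees), then the closure, from 0 (fully open) to 1 (shut). In form: [[[dx, dy, dz, twist, fingers], ...]]. A call has 1 to 10 rows; each row shifts and turns the commanded pose from where the row before left it; what a row does not reach is not made up. A row lasts 1/12 s, in which the tool goes at most 41.7 mm and 7.16 degrees, less where a joint would pass 70% of its speed; a pose out of reach is approached as far as the arm can. A call is refused whole if a number of a shift passes 1 or a number of a turn 1, either way. A call with a gripper value outside its range is refused whole. The fingers move at their own pace and stop on an object; "force" is the grip in N (left out, the last holds). Time passes only in rows, so rows that do not move let the fingers close. It gives the time, the measured TCP pose, the force, the opening and the grip force at its end, in the units of the state.
- ctrl.observe(): the state, without advancing time (a new reading comes with each control period).
- vision.grab_frame(name): name is "side" or "top"; returns a dict with "color" (480x640x3 uint8, red, green, blue), "K" (3x3 intrinsics, pixels), "eye" and "rotation" of the camera in the world. Camera axes: x right, y up, looking along -z (the intrinsics and any distortion apply to the point x, -y, -z); pixel columns grow to the right and rows downward; lengths in mm; the calibration is good to about 2 mm. A picture is of the moment at which its call begins. There is no depth.
- job.sign_off(): hands the job in; it is judged then, once.
The state is a dict: "time": time; "qpos": joint angles; "dq": joint speeds; "effort": joint torques, N m; "ee_pos": TCP position; "tool_rot": TCP orientation; "ft_force": force on the tool from outside, world axes, zero at the start; "moment": the same for the moment, N m; "gripper_width": finger opening in mm; "gripper_force": force on a finger pad.
Only numpy, scipy, OpenCV 4.12 (cv2) and the standard library are available. Lean on these libraries where they do the work, as an engineer would, in place of code of your own. Each camera call takes 0.05 s, during which the arm holds its last target. There are 200 camera calls.

TASK

With the fingertips, sweep all five dark grey catalyst pellets across the counting tray's platform and over its edge into the trough along the tray's near side. Push them only, do not pick any of them up, and leave the stoppered weighing bottle and the steel balance weight standing where they are.

Things in the scene. Friction and masses are not known exactly. Their poses are not given: they have to be found in the camera images.
- tray: White pellet-counting tray fixed to the bench; place and yaw (up to 25 degrees either way) vary. Origin on the bench under the platform's centre, z up. Flat platform 22 mm above the bench, x -70 to +70 mm, y -137 to +137 mm. Rims 4 mm thick stand 10 mm above the platform on the far side (x +70 to +74) and at both ends (|y| 137 to 141).
- tray_edge (a point): Middle of the platform's straight, rimless edge on the tray's long side facing the robot: at x -70 mm, y 0 in the tray's frame, 22 mm above the bench. Pellets pushed over it in the tray's -x direction drop 18 mm into the trough and stay there.
- tray_trough (a point): Middle of the grey floor of the trough, which runs along the tray's near long side over its full 274 mm: x -70 to -116 mm in the tray's frame, floor 4 mm above the bench. Its outer wall (x -116 to -120 mm) is 28 mm above the bench.
- pellet_a: Dark grey solid cylinder 18 mm in diameter and 14 mm high with four tiny dark dots on its top, 11 to 16 g, standing upright on the tray's platform at the start; it slides rather than rolls while upright, and may lie on its side once in the trough. Its origin is its middle, 7 mm above the platform at the start (29 mm above the bench); z is its axis.
- pellet_b: Dark grey solid cylinder 18 mm in diameter and 14 mm high with four tiny dark dots on its top, 11 to 16 g, standing upright on the tray's platform at the start; it slides rather than rolls while upright, and may lie on its side once in the trough. Its origin is its middle, 7 mm above the platform at the start (29 mm above the bench); z is its axis.
- pellet_c: Dark grey solid cylinder 18 mm in diameter and 14 mm high with four tiny dark dots on its top, 11 to 16 g, standing upright on the tray's platform at the start; it slides rather than rolls while upright, and may lie on its side once in the trough. Its origin is its middle, 7 mm above the platform at the start (29 mm above the bench); z is its axis.
- pellet_d: Dark grey solid cylinder 18 mm in diameter and 14 mm high with four tiny dark dots on its top, 11 to 16 g, standing upright on the tray's platform at the start; it slides rather than rolls while upright, and may lie on its side once in the trough. Its origin is its middle, 7 mm above the platform at the start (29 mm above the bench); z is its axis.
- pellet_e: Dark grey solid cylinder 18 mm in diameter and 14 mm high with four tiny dark dots on its top, 11 to 16 g, standing upright on the tray's platform at the start; it slides rather than rolls while upright, and may lie on its side once in the trough. Its origin is its middle, 7 mm above the platform at the start (29 mm above the bench); z is its axis.
- weighing_bottle: Amber glass weighing bottle with a clear glass stopper, 33 mm in diameter at its widest, 49 mm high overall, 45 g, standing among the pellets. Origin at the centre of its base. To be left standing where it is. In a row 25 mm beyond the platform's middle it, the weight and three pellets stand about 52 mm apart in changing order; two pellets stand nearer the trough.
- weight: Polished steel balance weight, a cylinder 24 mm in diameter with a small knob, 43 mm high overall, 100 g, standing in the same row as the weighing bottle. Origin at the centre of its base. To be left standing where it is.
There are look-alikes about, which are no part of the job. What is shaped like the weighing_bottle but pink or purple is not meant.

How it is judged:
By the outcome, as a careful person would: the job done as asked, in the order asked, and still so for the second after the job is handed in, with the robot touching nothing.
It also fails if it takes over 61 s, if anything falls off the work surface, if the arm or the gripper's body presses on something with over 40 N, if the wrist force passes 120 N, or if a joint passes its speed limit or range.

## Working session

There is one attempt and no reset: what is moved stays moved. The work goes in short steps, Python scripts to look and compute and a tool call to move; the robot and the scene stay as the last step left them, time stands still between calls to the robot, and variables do not carry over. Pictures are saved under pics/ and viewed, at most 10 in all, crops included, and the job is handed in when it is done.

Besides the shell and the picture viewer there is one more tool, called after ">>>" by a JSON object that holds its "api" and its "payload". drive_tool: Moves the arm, as the interface text tells. Its arguments: {"type":"object","properties":{"commands":{"type":"array","items":{"type":"array","items":{"type":"array","items":{"type":"number"}}}},"force":{"type":"number"}},"required":["commands"]}

```bash
ls; mkdir -p pics; python3 - <<'E'
from cell import ctrl, vision
import cv2,numpy as np
print(ctrl.observe())
for n in("top","side"):
    f=vision.grab_frame(n); cv2.imwrite(f"pics/{n}0.png",f["color"][:,:,::-1]); np.savez(f"{n}0.npz",**f)
    print(n,f["K"],f["eye"],f["rotation"],f.keys())
E
```

```text
pics
{'time': 0.0, 'qpos': array([ 1.3845053 ,  0.50835744, -0.23751466,  1.50112299,  0.12570264,
        1.14894027, -0.1547868 ]), 'dq': array([ 5.90888707e-04,  5.66192670e-05, -1.93922426e-03,  2.16163548e-04,
        1.79303301e-05,  4.82784485e-04, -9.68984885e-04]), 'effort': array([ 3.24802322e-04, -6.20613170e+01, -2.18631707e+00, -2.49650592e+01,
        1.28167009e-02,  1.20861779e-02,  1.09323511e-05]), 'ee_pos': array([ 179.57457757, -598.15383696,  252.42053224]), 'tool_rot': array([-3.13975474e+00,  4.41070731e-05,  2.91812687e-01]), 'ft_force': array([ 0.24947634,  0.54722977, -0.10847405]), 'moment': array([-0.00766203,  0.02908476,  0.03605408]), 'gripper_force': 0.0, 'gripper_width': 85.49127188431969}
top [[617.69620227   0.         313.99216853]
 [  0.         617.69620227 245.53733192]
 [  0.           0.           1.        ]] [530.47680267  45.50626775 771.87360486] [ 0.06379278 -0.02682789 -1.54553229] dict_keys(['color', 'K', 'eye', 'rotation'])
side [[583.75166343   0.         315.4710025 ]
 [  0.         583.75166343 239.33648324]
 [  0.           0.           1.        ]] [ 474.92883013 -524.35145028  430.90788203] [ 1.00042077 -0.01727489 -0.16404954] dict_keys(['color', 'K', 'eye', 'rotation'])
```

View pics/top0.png

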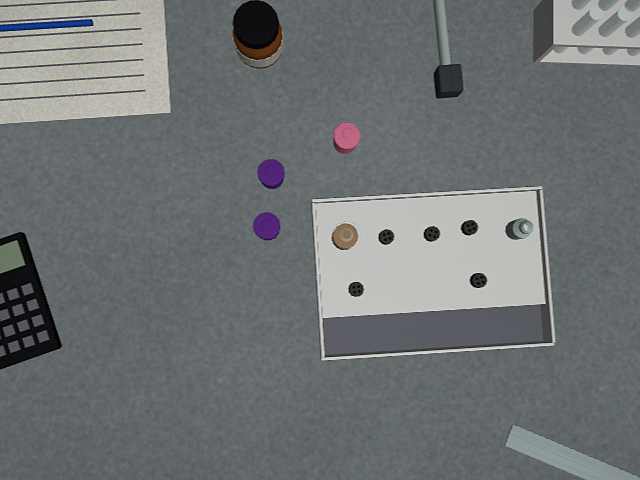

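View pics/side0.png

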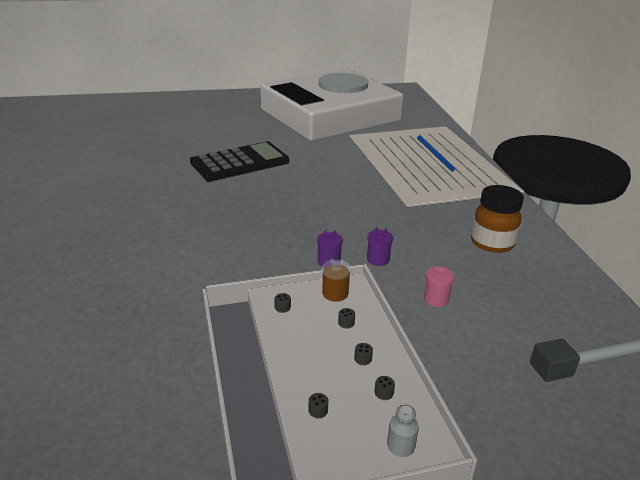

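Top view: bottle (345,236) amber in the tray, weight (520,229), and pellets at (386,237), (432,234), (470,228), (356,289), (479,280). The trough runs along the lower (robot) side. The purple (271,173), (266,226) and pink (346,137) look-alikes stand outside the tray, so the amber bottle inside it is the one meant.

```bash
cat > h.py <<'E'
import numpy as np,cv2
from scipy.spatial.transform import Rotation as R
def ray(f,p,z):
    d=np.linalg.inv(f["K"])@[p[0],p[1],1]; d=R.from_euler("xyz",f["rotation"]).as_matrix()@(d*[1,-1,-1])
    return f["eye"]+d*(z-f["eye"][2])/d[2]
def proj(f,P):
    c=R.from_euler("xyz",f["rotation"]).as_matrix().T@(np.array(P,float)-f["eye"]); c=f["K"]@(c*[1,-1,-1]); return c[:2]/c[2]
def blobs(f,roi,thr=75,amin=60,amax=900):
    g=cv2.cvtColor(f["color"],cv2.COLOR_RGB2GRAY); x0,y0,x1,y1=roi
    m=cv2.morphologyEx((g[y0:y1,x0:x1]<thr).astype(np.uint8),cv2.MORPH_CLOSE,np.ones((3,3)))
    n,l,s,c=cv2.connectedComponentsWithStats(m)
    return [(c[i]+[x0,y0],s[i,4],s[i,2:4]) for i in range(1,n) if amin<s[i,4]<amax]
E
python3 - <<'E'
from h import *
t=dict(np.load("top0.npz"));s=dict(np.load("side0.npz"))
hsv=cv2.cvtColor(t["color"],cv2.COLOR_RGB2HSV)
# white tray outline
m=((hsv[...,2]>150)&(hsv[...,1]<40)).astype(np.uint8); m[:170]=0;m[380:]=0;m[:,:290]=0
cs=cv2.findContours(m,cv2.RETR_EXTERNAL,cv2.CHAIN_APPROX_NONE)[0]
c=max(cs,key=cv2.contourArea); print("outline",cv2.boxPoints(cv2.minAreaRect(c)).round(1).tolist())
h=cv2.approxPolyDP(cv2.convexHull(c),6,True)[:,0]
print("hull",h.tolist(),[ray(t,p,30)[:2].round(1).tolist() for p in h])
# platform edge to trough: per column transition
g=cv2.cvtColor(t["color"],cv2.COLOR_RGB2GRAY).astype(float)
P=[]
for u in range(330,540,5):
    v=296+np.argmin(np.diff(g[296:330,u])); P.append(ray(t,(u,v+.5),22)[:2])
P=np.array(P);vx,vy,x,y=cv2.fitLine(P.astype(np.float32),cv2.DIST_HUBER,0,.01,.01).ravel()
d=np.array([vx,vy])*np.sign(vy); yaw=np.arctan2(-d[0],d[1]);print("edge",x,y,"yaw deg",np.degrees(yaw))
for p,a,w in blobs(t,(320,205,535,300)): print("top",p.round(1),a,w,ray(t,p,36)[:2].round(1))
for p,a,w in blobs(s,(240,270,440,430)): print("side",p.round(1),a,w,ray(s,p,29)[:2].round(1))
E
```

```text
outline [[311.8999938964844, 203.0], [546.2999877929688, 189.3000030517578], [555.5, 346.20001220703125], [321.1000061035156, 359.8999938964844]]
hull [[542, 190], [552, 345], [321, 359], [312, 203]] [[653.9, -250.3], [466.1, -262.8], [443.3, 15.0], [629.8, 30.5]]
edge 503.58395 -119.60981 yaw deg 4.9460444
top [468.8 227.2] 186 [17 15] [ 605.1 -159. ]
top [510.8 230.4] 125 [15 19] [ 602.6 -210.1]
top [431.1 233.5] 180 [16 16] [ 596.3 -113.4]
top [385.8 236.7] 174 [15 15] [590.9 -58.9]
top [477.7 280. ] 191 [17 15] [ 541.9 -170.3]
top [355.5 288.7] 167 [14 15] [527.8 -23.8]
side [335.4 288.2] 549 [28 28] [589.8 -11.1]
side [282.4 302.3] 265 [16 19] [527.6 -27.8]
side [346.3 317.8] 287 [17 20] [591.3 -63. ]
side [363.1 353.5] 339 [19 22] [ 596.6 -118. ]
side [384.3 387.4] 401 [20 24] [ 605.6 -163.8]
side [318.  405.1] 416 [19 25] [ 542.  -175.3]
```

Measurements agree between the two views: tray yaw is about 4.8° and its centre about (572,-115). In tray coordinates the row pellets are A (23,52), B (24,-2) and C (29,-49), with D (-35,-55) and E (-37,92) nearer the trough. D stands in front of C, so D goes first.

>>> {"api": "drive_tool", "payload": {"commands": [[[0.81,0.89,-0.2,-0.2,1],[0.81,0.89,-0.2,-0.2,1],[0.81,0.89,-0.2,-0.2,1],[0.81,0.89,-0.2,-0.2,1],[0.81,0.89,-0.2,-0.2,1],[0.81,0.89,-0.2,-0.2,1],[0.81,0.89,-0.2,-0.2,1],[0.81,0.89,-0.2,-0.2,1],[0.81,0.89,-0.2,-0.2,1],[0.81,0.89,-0.2,-0.2,1]]]}}

```text
time: 0.93
ee_pos: [423.5, -330.1, 192.8]
tool_rot: [-3.141, 0.0, 0.081]
ft_force: [0.5, -0.0, 0.7]
gripper_width: -0.2
gripper_force: 0.0
```

>>> {"api": "drive_tool", "payload": {"commands": [[[0.81,0.89,-0.2,0,1],[0.81,0.89,-0.2,0,1],[0.81,0.89,-0.2,0,1],[0.81,0.89,-0.2,0,1],[0.81,0.89,-0.2,0,1],[0.81,0.89,-0.2,0,1],[0,0,0,0,1],[0,0,0,0,1]]]}}

```text
time: 1.6
ee_pos: [569.5, -168.4, 156.3]
tool_rot: [-3.14, 0.001, 0.087]
ft_force: [-0.6, -0.6, 0.3]
gripper_width: 0.0
gripper_force: 0.0
```

>>> {"api": "drive_tool", "payload": {"commands": [[[0,-0.06,-0.7,0,1],[0,0,-0.7,0,1],[0,0,-0.7,0,1],[0,0,-0.7,0,1],[0,0,0,0,1],[0,0,0,0,1]]]}}

```text
time: 2.1
ee_pos: [567.1, -174.3, 72.7]
tool_rot: [-3.141, 0.003, 0.081]
ft_force: [0.1, -0.4, 0.2]
gripper_width: -0.1
gripper_force: 0.0
```

```bash
python3 - <<'E'
from cell import vision
import cv2
f=vision.grab_frame("side")["color"][200:480,200:500,::-1]
cv2.imwrite("pics/s1.png",cv2.resize(f,None,fx=2,fy=2))
E
```

```text
(no output)
```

View pics/s1.png

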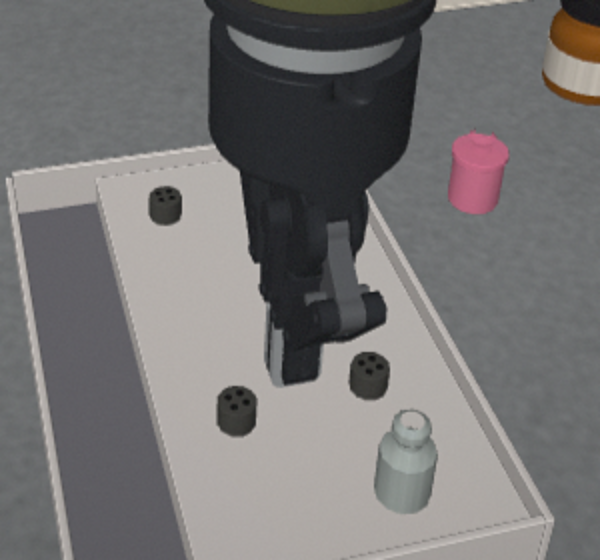

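Side picture: closed fingertip at crop (298,382), about 350,391 full, standing between pellet D (237,411) and pellet C (370,375), pad strip at (272,340), and the near finger's knuckle sticks outward at (383,310). Checking the tip height and the knuckle's reach before going lower.

```bash
python3 - <<'E'
from h import *
s=dict(np.load("side0.npz"))
def pl(p,ax,v):
    a=ray(s,p,0);e=s["eye"];return (e+(a-e)*(v-e[ax])/(a-e)[ax]).round(1)
for q in((280,385),(318,378)): 
    p=(200+q[0]/2,200+q[1]/2); print("tip",pl(p,1,-174),pl(p,1,-188))
for q in((384,300),(384,325),(335,335)):
    p=(200+q[0]/2,200+q[1]/2); print("kn",pl(p,0,567),pl(p,0,578))
E
```

```text
tip [ 561.7 -174.    40.3] [ 558.2 -188.    55.9]
tip [ 578.7 -174.    42. ] [ 574.6 -188.    57.5]
kn [ 567.  -276.2  185.9] [ 578.  -246.6  156.6]
kn [ 567.  -278.8  178. ] [ 578.  -249.4  147.8]
kn [ 567.  -230.5  126. ] [ 578.  -195.4   89.6]
```

>>> {"api": "drive_tool", "payload": {"commands": [[[0,0,-0.43,0,1],[0,0,-0.4,0,1],[0,0,0,0,1],[-0.25,-0.02,0,0,1],[-0.25,-0.02,0,0,1],[-0.25,-0.02,0,0,1],[-0.25,-0.02,0,0,1],[-0.25,-0.02,0,0,1],[-0.25,-0.02,0,0,1],[-0.23,-0.02,0,0,1]]]}}

```text
time: 2.98
ee_pos: [515.7, -177.5, 48.6]
tool_rot: [3.141, 0.0, 0.082]
ft_force: [-0.0, 0.2, -0.2]
gripper_width: 0.1
gripper_force: 0.0
```

>>> {"api": "drive_tool", "payload": {"commands": [[[0,0,0,0,1],[0,0,0,0,1],[0,0,0,0,1]]]}}

```text
time: 3.23
ee_pos: [517.1, -177.3, 48.5]
tool_rot: [-3.142, -0.001, 0.082]
ft_force: [0.6, -0.2, 0.3]
gripper_width: 0.1
gripper_force: 0.0
```

```bash
python3 - <<'E'
from cell import vision
import cv2
f=vision.grab_frame("side")["color"][200:480,200:500,::-1]
cv2.imwrite("pics/s2.png",cv2.resize(f,None,fx=2,fy=2))
E
```

```text
(no output)
```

View pics/s2.png

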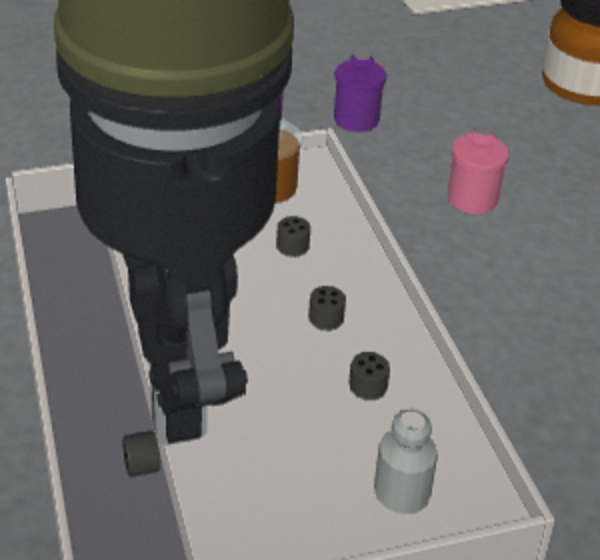

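Pellet D lies in the trough at crop (141,454), and everything else is undisturbed. Next is C at crop (370,375).

>>> {"api": "drive_tool", "payload": {"commands": [[[0,0,1,0,1],[0.5,0.1,0,0,1],[0.8,0.15,0,0,1],[0.9,0.15,0,0,1],[0.9,0.15,0,0,1],[0.68,0.15,0,0,1],[0,0,0,0,1],[0,0,0,0,1],[0,0,0,0,1]]]}}

```text
time: 4.03
ee_pos: [629.4, -156.4, 77.9]
tool_rot: [-3.141, 0.001, 0.082]
ft_force: [-0.7, 0.4, -0.1]
gripper_width: -0.5
gripper_force: 0.0
```

>>> {"api": "drive_tool", "payload": {"commands": [[[0,0,-0.5,0,1],[0,0,-0.5,0,1],[0,0,0,0,1],[-0.25,-0.01,0,0,1],[-0.25,-0.01,0,0,1],[-0.25,-0.01,0,0,1],[-0.25,-0.01,0,0,1],[-0.25,-0.01,0,0,1],[-0.25,-0.01,0,0,1],[-0.25,-0.01,0,0,1]]]}}

```text
time: 4.87
ee_pos: [576.8, -158.6, 48.8]
tool_rot: [3.141, -0.0, 0.082]
ft_force: [-0.4, -0.2, 0.8]
gripper_width: -0.1
gripper_force: 0.1
```

>>> {"api": "drive_tool", "payload": {"commands": [[[-0.25,-0.01,0,0,1],[-0.25,-0.01,0,0,1],[-0.25,-0.02,0,0,1],[-0.25,-0.02,0,0,1],[-0.25,-0.02,0,0,1],[-0.25,-0.02,0,0,1],[-0.25,-0.02,0,0,1],[-0.25,-0.02,0,0,1],[-0.15,-0.02,0,0,1],[0,0,0,0,1]]]}}

```text
time: 5.7
ee_pos: [511.7, -163.6, 48.4]
tool_rot: [-3.142, 0.001, 0.082]
ft_force: [0.1, -0.2, -0.1]
gripper_width: -0.1
gripper_force: 0.0
```

>>> {"api": "drive_tool", "payload": {"commands": [[[0,0,0,0,1],[0,0,0,0,1]]]}}

```text
time: 5.87
ee_pos: [513.6, -163.2, 48.5]
tool_rot: [-3.142, -0.001, 0.082]
ft_force: [-0.4, 0.3, 0.5]
gripper_width: 0.2
gripper_force: 0.0
```

```bash
python3 - <<'E'
from cell import vision
import cv2
f=vision.grab_frame("side")["color"][200:480,200:500,::-1]
cv2.imwrite("pics/s3.png",cv2.resize(f,None,fx=2,fy=2))
E
```

```text
(no output)
```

View pics/s3.png

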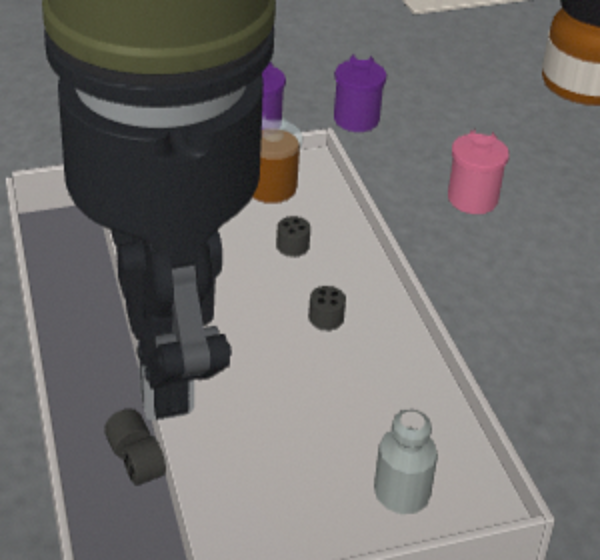

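Both C and D are in the trough, at crop (125,432) and (145,462). Next is B at (327,307).

>>> {"api": "drive_tool", "payload": {"commands": [[[0,0,1,0,1],[0.5,0.25,0,0,1],[0.8,0.35,0,0,1],[0.9,0.35,0,0,1],[0.8,0.35,0,0,1],[0.64,0.35,0,0,1],[0,0,0,0,1],[0,0,0,0,1],[0,0,0,0,1]]]}}

```text
time: 6.67
ee_pos: [621.6, -114.1, 77.9]
tool_rot: [3.141, 0.001, 0.082]
ft_force: [0.7, -0.8, 0.9]
gripper_width: -0.4
gripper_force: 0.0
```

>>> {"api": "drive_tool", "payload": {"commands": [[[0,0,-0.5,0,1],[0,0,-0.5,0,1],[0,0,0,0,1],[-0.25,-0.02,0,0,1],[-0.25,-0.02,0,0,1],[-0.25,-0.02,0,0,1],[-0.25,-0.02,0,0,1],[-0.25,-0.02,0,0,1],[-0.25,-0.02,0,0,1],[-0.25,-0.02,0,0,1]]]}}

```text
time: 7.5
ee_pos: [569.1, -118.1, 48.8]
tool_rot: [3.141, -0.001, 0.082]
ft_force: [0.7, -0.4, 0.2]
gripper_width: 0.3
gripper_force: 0.1
```

>>> {"api": "drive_tool", "payload": {"commands": [[[-0.25,-0.02,0,0,1],[-0.25,-0.02,0,0,1],[-0.25,-0.02,0,0,1],[-0.25,-0.02,0,0,1],[-0.25,-0.02,0,0,1],[-0.25,-0.02,0,0,1],[-0.25,-0.02,0,0,1],[-0.25,-0.02,0,0,1],[-0.1,-0.02,0,0,1],[0,0,0,0,1]]]}}

```text
time: 8.33
ee_pos: [505.8, -123.7, 48.4]
tool_rot: [3.142, 0.001, 0.082]
ft_force: [-1.5, -0.0, 0.3]
gripper_width: 0.0
gripper_force: 0.0
```

>>> {"api": "drive_tool", "payload": {"commands": [[[0,0,0,0,1],[0,0,0,0,1]]]}}

```text
time: 8.5
ee_pos: [507.3, -123.3, 48.5]
tool_rot: [-3.142, -0.001, 0.082]
ft_force: [1.1, -0.3, 1.2]
gripper_width: 0.2
gripper_force: 0.0
```

>>> {"api": "drive_tool", "payload": {"commands": [[[0,0,1,0,1],[0.5,0.3,0,0,1],[0.8,0.45,0,0,1],[0.9,0.45,0,0,1],[0.8,0.45,0,0,1],[0.65,0.45,0,0,1],[0,0,0,0,1],[0,0,0,0,1],[0,0,0,0,1]]]}}

```text
time: 9.25
ee_pos: [615.7, -60.7, 77.9]
tool_rot: [3.141, 0.001, 0.082]
ft_force: [-0.1, -0.5, -0.1]
gripper_width: -0.3
gripper_force: 0.0
```

>>> {"api": "drive_tool", "payload": {"commands": [[[0,0,-0.5,0,1],[0,0,-0.5,0,1],[0,0,0,0,1],[-0.25,-0.02,0,0,1],[-0.25,-0.02,0,0,1],[-0.25,-0.02,0,0,1],[-0.25,-0.02,0,0,1],[-0.25,-0.02,0,0,1],[-0.25,-0.02,0,0,1],[-0.25,-0.02,0,0,1]]]}}

```text
time: 10.08
ee_pos: [563.0, -64.7, 48.8]
tool_rot: [3.141, -0.001, 0.082]
ft_force: [0.6, 0.2, 0.5]
gripper_width: -0.1
gripper_force: 0.1
```

>>> {"api": "drive_tool", "payload": {"commands": [[[-0.25,-0.02,0,0,1],[-0.25,-0.02,0,0,1],[-0.25,-0.02,0,0,1],[-0.25,-0.02,0,0,1],[-0.25,-0.02,0,0,1],[-0.25,-0.02,0,0,1],[-0.25,-0.02,0,0,1],[-0.25,-0.02,0,0,1],[-0.1,-0.02,0,0,1],[0,0,0,0,1]]]}}

```text
time: 10.92
ee_pos: [499.8, -70.2, 48.4]
tool_rot: [3.142, 0.001, 0.082]
ft_force: [-0.2, -0.7, 0.9]
gripper_width: 0.0
gripper_force: 0.0
```

>>> {"api": "drive_tool", "payload": {"commands": [[[0,0,0,0,1],[0,0,0,0,1]]]}}

```text
time: 11.08
ee_pos: [501.3, -69.9, 48.4]
tool_rot: [-3.142, -0.001, 0.082]
ft_force: [0.1, -0.0, 1.0]
gripper_width: -0.3
gripper_force: 0.0
```

```bash
python3 - <<'E'
from cell import vision
import cv2
f=vision.grab_frame("side")["color"][200:480,200:500,::-1]
cv2.imwrite("pics/s4.png",cv2.resize(f,None,fx=2,fy=2))
E
```

```text
(no output)
```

View pics/s4.png

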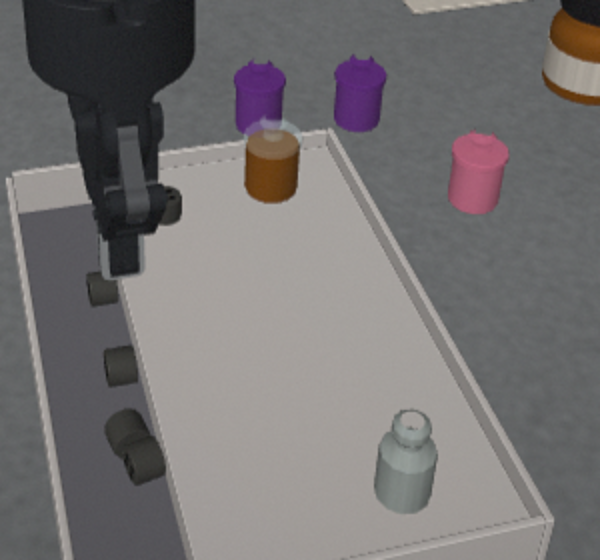

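A, B, C and D all lie in the trough: crop (102,288), (120,366), (125,432), (145,462). The bottle (272,165) and the weight stand untouched. Last is E at (170,205).

>>> {"api": "drive_tool", "payload": {"commands": [[[0,0,1,0,1],[0.5,0.4,0,0,1],[0.7,0.6,0,0,1],[0.55,0.5,0,0,1],[0,0,0,0,1],[0,0,0,0,1],[0,0,0,0,1]]]}}

```text
time: 11.72
ee_pos: [552.8, -25.3, 78.0]
tool_rot: [3.141, 0.001, 0.082]
ft_force: [-1.0, -0.0, -0.4]
gripper_width: 0.2
gripper_force: 0.0
```

>>> {"api": "drive_tool", "payload": {"commands": [[[0,0,-0.5,0,1],[0,0,-0.5,0,1],[0,0,0,0,1],[-0.25,-0.02,0,0,1],[-0.25,-0.02,0,0,1],[-0.25,-0.02,0,0,1],[-0.25,-0.02,0,0,1],[-0.25,-0.02,0,0,1],[-0.25,-0.02,0,0,1],[-0.25,-0.02,0,0,1]]]}}

```text
time: 12.55
ee_pos: [499.9, -29.3, 48.7]
tool_rot: [3.142, -0.0, 0.082]
ft_force: [0.5, -1.5, -0.4]
gripper_width: -0.2
gripper_force: 0.0
```

>>> {"api": "drive_tool", "payload": {"commands": [[[-0.12,-0.02,0,0,1],[0,0,0,0,1],[0,0,0,0,1],[0,0,0,0,1],[0,0,1,0,1],[0,-1,1,0,1],[0,-1,1,0,1],[0,-1,1,0,1],[0,-1,1,0,1],[0,-1,0,0,1]]]}}

```text
time: 13.38
ee_pos: [500.0, -179.6, 201.9]
tool_rot: [3.138, -0.009, 0.083]
ft_force: [1.0, -0.7, -0.2]
gripper_width: 0.1
gripper_force: 0.0
```

>>> {"api": "drive_tool", "payload": {"commands": [[[-0.5,-1,0,0,1],[-0.5,-1,0,0,1],[-0.5,-1,0,0,1],[-0.5,-1,0,0,1],[-0.5,-1,0,0,1],[0,-1,0,0,1],[0,-1,0,0,1],[0,0,0,0,1],[0,0,0,0,1],[0,0,0,0,1]]]}}

```text
time: 14.22
ee_pos: [422.4, -387.0, 195.9]
tool_rot: [-3.14, -0.0, 0.083]
ft_force: [0.2, 0.5, 0.3]
gripper_width: -0.0
gripper_force: 0.0
```

```bash
python3 - <<'E'
from cell import vision
import cv2
for n in("top","side"):cv2.imwrite(f"pics/{n}9.png",vision.grab_frame(n)["color"][:,:,::-1])
E
```

```text
(no output)
```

View pics/top9.png

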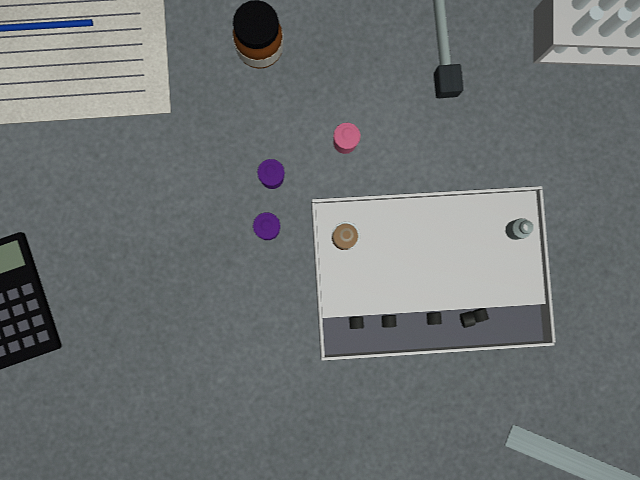

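Top view: all five pellets are in the trough at (356,322), (389,321), (434,318), (468,319) and (481,315). The bottle (345,236) and the weight (520,229) have not moved. One check of how they lie.

```bash
python3 - <<'E'
import cv2
f=cv2.imread("pics/side9.png")[270:480,190:390]
cv2.imwrite("pics/s10.png",cv2.resize(f,None,fx=2.8,fy=2.8))
E
```

```text
(no output)
```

View pics/s10.png

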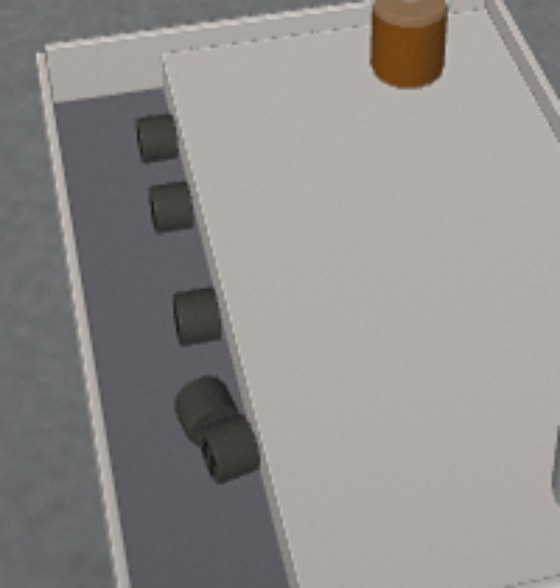

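All five lie flat in the trough, clear of the edge, and the bottle is standing. Handing in.

```bash
python3 -c "
from cell import job
print(job.sign_off())"
```

```text
the job is handed in; nothing more can be done
None
```

I swept all five pellets into the trough by pushing only, left the weighing bottle and the balance weight standing where they were, and handed the job in after about 14 s of robot time.

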